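Bring the gift crate up to weight on the dial scale

TASK

The half-packed gift crate on the dial scale is underweight. Stand whichever of the three metal tins are needed upright in the crate's empty bay, setting them in gently, so that the scale's needle comes to rest between the two long black bars set on the dial's rim. Leave any unused tins upright on the table and the other things where they are.

Things in the scene. Friction and masses are not known exactly. Their poses are not given: they have to be found in the camera images.
- tin_small: The smallest of three plain closed round metal tins: 44 mm diameter, 42 mm high, weight 90 g. Origin: centre of its underside, z up along its axis. Starts upright on the table. The three start places are shuffled.
- tin_medium: The middle of three plain closed round metal tins: 54 mm diameter, 62 mm high, weight 180 g. Origin: centre of its underside, z up along its axis. Starts upright on the table. The three start places are shuffled.
- tin_large: The largest of three plain closed round metal tins: 62 mm diameter, 88 mm high, weight 360 g. Origin: centre of its underside, z up along its axis. Starts upright on the table. The three start places are shuffled.
- scale: Base of a grey dial scale, fixed to the table. Origin on the table under the centre of the pan; its +x points from the pan to the dial, its y runs along the pan's long side. The round dial (160 mm across) stands at the +x side, facing +x and tilted upward by 40 degrees from upright; its top is 150 mm above the table, lower than the crate's rim. Base, below the pan, is 60 mm high.
- pan_top (a point): Centre of the upper face of the rectangular steel pan (206 mm in the scale's x, 266 mm in y, 12 mm high lip); it moves down with load: about 125 mm above the table at the start, and it can sink 42 mm further.
- pan (a joint): How far the pan has sunk, in m (positive down; within about 1 mm of 0 at the start, stop at 0.042). Spring 220 N/m, well damped: each 90 g of load added sinks it 4.0 mm; at rest within a second.
- needle (a joint): Angle in rad of the dial's black needle (60 mm long), growing clockwise as seen by someone facing the dial: 0.36 rad more for each 90 g added (also the pitch of the grey graduations). At 0 it points 1.2 rad anticlockwise of the dial's top; it starts within about 0.1 rad of that.
- limit_bars (a joint): Where the two long black raised bars at the dial's rim are set: the needle angle, in rad, midway between them (0.40 to 2.12, differing from start to start). The bars are 36 mm long, 9 mm wide; their inner edges at the needle tip are 0.25 rad to either side of this. Not to be moved.
- dial_centre (a point): Centre of the dial face, on the axis of needle and bars.
- needle_tip (a point): The outer end of the needle, 60 mm from the axis.
- bars_mid (a point): The point midway between the two limit bars, 60 mm from the dial's axis; it coincides with needle_tip when the needle is exactly midway.
- crate_centre (a point): Centre of the underside of the wooden gift crate held fast in the pan, centred; axes as the scale's. Outside 190 mm in x, 250 mm in y, 45 mm high; walls and floor 8 mm thick. A cardboard biscuit carton, fixed in it and 58 mm high above this point, fills the half towards the dial (x +11 to +83 mm); the other half is the empty bay.
- bay (a point): Centre of the crate's empty bay, on the floor inside (8 mm above the crate's underside, at crate x = -38 mm). The bay is 98 mm in crate x (from -87 to +11 mm) and 234 mm in crate y (+-117 mm).
- ribbon_spool: Bystander: white ribbon spool, 52 mm across, 32 mm high. Origin: centre of its underside.
- brush: Bystander: pastry brush 200 mm long, lying flat. Origin: under its middle.
- mug: Bystander: white mug, 76 mm across, 85 mm high. Origin: centre of its underside.
- jar: Bystander: amber glass jar, 64 mm across, 95 mm high. Origin: centre of its underside.
- card_box: Bystander: small carton 75 x 110 x 50 mm. Origin: centre of its underside.
Not all that is in view belongs to the job. Leave any green or purple look-alike of the tin_medium alone.

How it is judged:
By the outcome, as a careful person would: the job done as asked, in the order asked, and still so for the second after the job is handed in, with the robot touching nothing.
It also fails if it takes over 61 s, if anything falls off the work surface, if the arm or the gripper's body presses on something with over 40 N, if the wrist force passes 120 N, or if a joint passes its speed limit or range.

ROBOT

A 6-joint arm with a two-finger parallel gripper is mounted at the origin on the work surface. World frame = base frame: x ahead of the robot, y to its left, z up, the work surface at z = 0. Lengths are in m, angles in rad, forces in N, time in s.
With the tool pointing down it reaches from about 0.375 to 0.925 m from the base axis. Payload 5.7 kg.
Tool frame: the origin (TCP) lies midway between the tips of the shut fingers; the grasp point (between the pads) lies 19 mm behind it; x points along the fingers, y is the direction in which the jaws open and shut, and the axes are right-handed (so a half turn about x gives the same grasp; the last joint's range is limited). The gripper opens to 88 mm and grips with 3 to 60 N. Pads are 20 mm wide; open, the fingers measure 115 mm over their backs; the gripper's body (75 mm by 178 mm) begins 61 mm behind the grasp point.
Start: joints at [-1.395, 0.359, 1.51, -0, 1.272, -0.115], TCP at [0.172, -0.575, 0.223] pointing down, gripper open.
Joint ranges: [-2.97, 2.97], [-1.01, 2.36], [0.21, 2.38], [-0.96, 4.11], [0.2, 2.71], [-2.98, 2.98]. Speed limits (rad/s): [2.39, 2.39, 3.14, 3.14, 3.14, 3.14].

INTERFACE

Orientations are given as a unit quaternion [x, y, z, w].
In Python, from cell import arm, imaging gives the robot as it stands.
- The arm moves only by the shell command python3 -m pendant 'ROWS' [FORCE]. ROWS is JSON, a list that holds one entry, the list of rows, each a list of 5 numbers: the shift along the tool's x, y, z in mm, then the turn about the tool's x in degrees, then the finger opening in mm, from 0 to 87.8. In form: [[[dx, dy, dz, yaw, gripper], ...]]. A call has exactly 8 rows; each row is the pose to reach, as a shift and turn from the pose measured when the call began, along the tool's axes at that moment; what a row does not reach only later rows make up. A row lasts 1/10 s, in which the tool goes at most 50 mm and 8.59 degrees, less where a joint would pass 70% of its speed; a pose out of reach is approached as far as the arm can. A call with a gripper value outside its range is refused whole. The fingers move at their own pace and stop on an object; FORCE is the grip in N (left out, the last holds). Time passes only in rows, so rows that repeat a pose let the fingers close, or fill a call up. It gives the time, the measured TCP pose, the force and the opening at its end, in the units of the state.
- arm.get_obs(): the state, without advancing time (a new reading comes with each control period).
- imaging.read_camera(name): name is "scene" or "top" or "wrist"; returns (picture, depth): 384x512x3 uint8, blue, green, red; 384x512 float32, m along the optical axis (not along the pixel's ray), 0 where there is no reading.
- imaging.camera_model(name): a dict with "fx", "fy", "cx", "cy" (pixels), "origin" and "attitude" of the camera in the world; the wrist camera has in their place "mount" (4x4, takes a point from camera to tool coordinates, whose origin is the TCP and whose axes are the tool frame's). Camera axes: x right, y down, z forward; pixel columns grow to the right and rows downward; lengths in m; the calibration is good to about 2 mm. A picture is of the moment at which its call begins: read the wrist's pose just before it. camera_model takes no time and is no camera call.
- arm.sign_off(): hands the job in, once; it reports no verdict.
Trained networks look in the newest picture that a camera, given by its name, has taken for a name from the list of things; names that differ only in an ending like _2 or _b are one class to them, and where a whole thing is asked for, a point or a joint stands for the part that bears it (a point fixed in the world has none). Each returns a list of dicts, best first, with "score" (0 to 1); they miss things now and then, are a little off and sometimes report something else, mostly with a low value. They report only what shows in the picture. A call takes as long as a camera call. They do not tell look-alikes from the thing itself.
- imaging.look_for(camera, name): "point" ([row, column] in pixels, amid what is visible of it).
- imaging.silhouettes(camera, name): "mask" (384x512 bool, what is visible of it) and "point" ([row, column] in pixels, amid what is visible of it).
- imaging.mark_of(camera, name): "point" ([row, column] in pixels: a listed point, or the origin of a listed thing).
The state is a dict: "t": time; "joints": joint angles; "qd": joint speeds; "joint_torque": joint torques, N m; "tcp_pos": TCP position; "tool_rot": TCP orientation; "force": force on the tool from outside, world axes, zero at the start; "torque": the same for the moment, N m; "grip_width": opening from 0.0 (shut) to 1.0 (fully open).
Only numpy, scipy, OpenCV 4.12 (cv2) and the standard library are available. Lean on these libraries where they do the work, as an engineer would, in place of code of your own. Each camera call takes 0.05 s, during which the arm holds its last target.

## Working session

There is one attempt and no reset: what is moved stays moved. The work goes in short steps, Python scripts to look and compute and a shell command to move; the robot and the scene stay as the last step left them, time stands still between calls to the robot, and variables do not carry over. Pictures are saved under pics/ and viewed, and the job is handed in when it is done.

```bash
ls; mkdir -p pics; python3 - <<'E'
from cell import arm, imaging
import cv2
print(arm.get_obs())
for n in ("scene","top","wrist"):
    p,d=imaging.read_camera(n); cv2.imwrite(f"pics/{n}0.png",p); print(n,imaging.camera_model(n))
E
```

```text
pics
{'t': 0.0, 'joints': array([-1.39511868e+00,  3.59519069e-01,  1.51144908e+00,  3.65023749e-06,
        1.27251312e+00, -1.15074814e-01]), 'qd': array([-3.84497585e-04, -3.51028421e-04, -6.84025995e-05,  1.33329915e-03,
       -7.62804543e-04,  1.03198160e-04]), 'joint_torque': array([ 4.91068579e-05, -5.15372014e+01, -2.70727462e+01,  6.78940583e-02,
        3.48931330e-02, -1.18226812e-04]), 'tcp_pos': array([ 0.17188734, -0.57411042,  0.22179491]), 'tool_rot': array([-0.69962859, -0.10310185,  0.69966659, -0.10176693]), 'force': array([-0.24753122, -0.05244302, -0.92595522]), 'torque': array([-0.03323398,  0.02365593,  0.04116628]), 'grip_width': 0.9963231278821763}
scene {'fx': 404.3630257659192, 'fy': 404.3630257659192, 'cx': 250.0854991296062, 'cy': 190.28730949469258, 'origin': array([ 1.38654977, -0.35324971,  0.99764101]), 'attitude': array([ 0.77099553,  0.50570706, -0.2116229 , -0.32410186])}
top {'fx': 458.90305389078424, 'fy': 458.90305389078424, 'cx': 252.68503306185238, 'cy': 191.77572618651428, 'origin': array([0.41587729, 0.0026019 , 1.56940327]), 'attitude': array([ 0.70740308, -0.70525536,  0.03515859, -0.0309779 ])}
wrist {'fx': 312.2615354537998, 'fy': 312.2615354537998, 'cx': 252.8665545698653, 'cy': 194.578053408734, 'mount': array([[-8.00382348e-04, -2.48733597e-01,  9.68571606e-01,
        -1.60959711e-01],
       [ 9.99999640e-01,  7.39312712e-05,  8.45338894e-04,
         3.14759093e-04],
       [-2.81871914e-04,  9.68571934e-01,  2.48733449e-01,
        -6.76713610e-02],
       [ 0.00000000e+00,  0.00000000e+00,  0.00000000e+00,
         1.00000000e+00]])}
```

View pics/scene0.png

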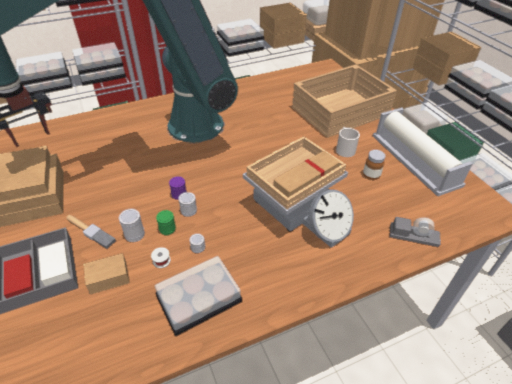

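View pics/top0.png

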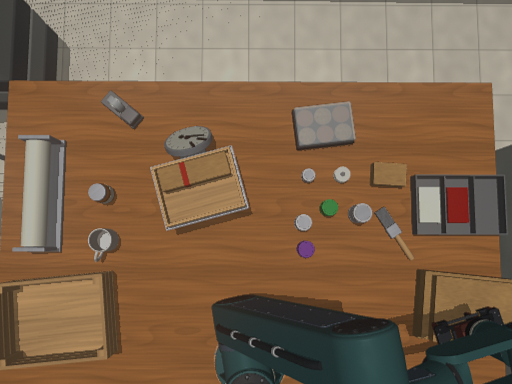

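```bash
cat > h.py <<'E'
from cell import arm, imaging
import cv2, numpy as np
from scipy.spatial.transform import Rotation as R
def ray(cam,row,col,obs=None):
    m=imaging.camera_model(cam)
    d=np.array([(col-m['cx'])/m['fx'],(row-m['cy'])/m['fy'],1.])
    if cam=='wrist':
        T=np.eye(4);T[:3,:3]=R.from_quat(obs['tool_rot']).as_matrix();T[:3,3]=obs['tcp_pos'];T=T@m['mount']
        return T[:3,3],T[:3,:3]@d
    return np.array(m['origin']),R.from_quat(m['attitude']).as_matrix()@d
def proj(cam,P,obs=None):
    m=imaging.camera_model(cam)
    o,_=ray(cam,0,0,obs)
    if cam=='wrist': A=R.from_quat(obs['tool_rot']).as_matrix()@m['mount'][:3,:3]
    else: A=R.from_quat(m['attitude']).as_matrix()
    q=(np.atleast_2d(P)-o)@A
    return np.c_[q[:,1]/q[:,2]*m['fy']+m['cy'],q[:,0]/q[:,2]*m['fx']+m['cx']]
def cloud(cam,d,obs=None):
    m=imaging.camera_model(cam); h,w=d.shape
    rr,cc=np.mgrid[:h,:w]
    D=np.stack([(cc-m['cx'])/m['fx'],(rr-m['cy'])/m['fy'],np.ones((h,w))],-1)*d[...,None]
    o,_=ray(cam,0,0,obs)
    A=R.from_quat(obs['tool_rot']).as_matrix()@m['mount'][:3,:3] if cam=='wrist' else R.from_quat(m['attitude']).as_matrix()
    return D@A.T+o
E
python3 - <<'E'
from h import *
for cam in ("top","scene"):
    p,d=imaging.read_camera(cam); C=cloud(cam,d)
    for n in ("tin_small","tin_medium","tin_large"):
        for s in imaging.silhouettes(cam,n):
            m=s['mask']&(d>0); P=C[m]; 
            if not len(P): continue
            zt=np.percentile(P[:,2],95); T=P[P[:,2]>zt-.006]
            c,r=cv2.minEnclosingCircle(T[:,:2].astype(np.float32))
            print(cam,n,round(s['score'],2),np.round(s['point']),'ztop',zt.round(3),'c',np.round(c,4),'r',round(r,4),'med',np.median(T,0).round(3))
p,d=imaging.read_camera("scene")
for n in ("pan_top","dial_centre","needle_tip","bars_mid","crate_centre","bay","scale"):
    print(n,[(round(x['score'],2),np.round(x['point'],1)) for x in imaging.mark_of("scene",n)][:3])
c=imaging.mark_of("scene","dial_centre")[0]['point']
r0,c0=int(c[0])-55,int(c[1])-70
cv2.imwrite("pics/dial.png",cv2.resize(p[r0:r0+110,c0:c0+140],None,fx=5,fy=5,interpolation=cv2.INTER_CUBIC)); print(r0,c0, arm.get_obs()['t'])
E
```

```text
top tin_small 0.7 [172. 308.] ztop 0.049 c [ 0.6196 -0.1922] r 0.021 med [ 0.622 -0.192  0.045]
top tin_small 0.18 [180. 195.] ztop 0.186 c [0.6015 0.1806] r 0.12 med [0.609 0.176 0.184]
top tin_medium 0.76 [209. 329.] ztop 0.068 c [ 0.509  -0.2585] r 0.0268 med [ 0.508 -0.257  0.065]
top tin_medium 0.66 [251. 307.] ztop 0.069 c [ 0.3718 -0.1802] r 0.0265 med [ 0.37  -0.18   0.065]
top tin_medium 0.57 [223. 301.] ztop 0.068 c [ 0.4599 -0.172 ] r 0.0262 med [ 0.458 -0.172  0.065]
top tin_large 0.88 [211. 360.] ztop 0.094 c [ 0.4904 -0.3579] r 0.03 med [ 0.49  -0.357  0.091]
top tin_large 0.21 [178. 196.] ztop 0.186 c [0.6015 0.1806] r 0.12 med [0.609 0.176 0.184]
scene tin_small 0.48 [243. 198.] ztop 0.042 c [ 0.6215 -0.1934] r 0.0231 med [ 0.623 -0.194  0.04 ]
scene tin_medium 0.79 [203. 191.] ztop 0.062 c [ 0.4615 -0.1717] r 0.0281 med [ 0.463 -0.174  0.06 ]
scene tin_medium 0.77 [185. 180.] ztop 0.061 c [ 0.4   -0.187] r 0.0538 med [ 0.377 -0.182  0.059]
scene tin_medium 0.63 [222. 166.] ztop 0.062 c [ 0.5102 -0.2592] r 0.0294 med [ 0.512 -0.26   0.06 ]
scene tin_medium 0.18 [272. 105.] ztop 0.05 c [ 0.6262 -0.4636] r 0.0638 med [ 0.626 -0.464  0.047]
scene tin_large 0.91 [227. 134.] ztop 0.088 c [ 0.4914 -0.3605] r 0.0321 med [ 0.494 -0.361  0.086]
pan_top [(0.71, array([176.5, 293.4]))]
dial_centre [(0.76, array([216.3, 334.3]))]
needle_tip [(0.6, array([215.7, 320. ]))]
bars_mid [(0.53, array([203.9, 318. ]))]
crate_centre [(0.74, array([172.1, 295.5]))]
bay [(0.62, array([167.4, 284.4])), (0.16, array([208.7, 189.6]))]
scale [(0.6, array([202.3, 294.4]))]
161 264 1.0
```

View pics/dial.png

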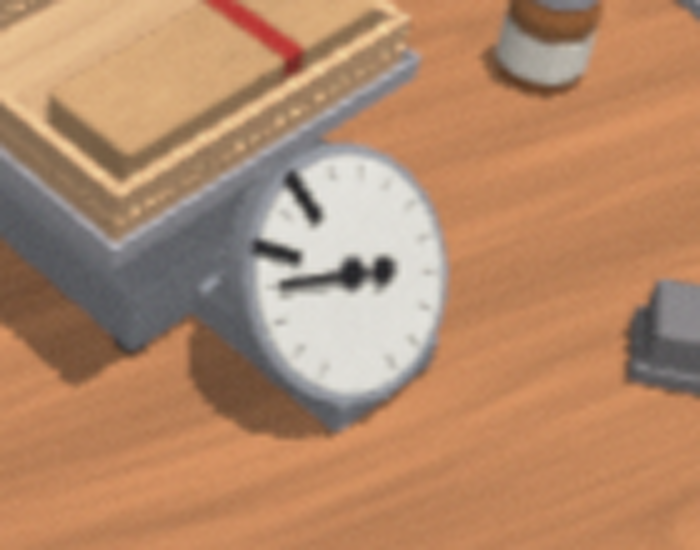

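```bash
python3 - <<'E'
import cv2
p=cv2.imread("pics/top0.png")
cv2.imwrite("pics/tc.png",cv2.resize(p[150:270,280:420],None,fx=4,fy=4,interpolation=cv2.INTER_CUBIC))
cv2.imwrite("pics/cc.png",cv2.resize(p[115:240,140:260],None,fx=4,fy=4,interpolation=cv2.INTER_CUBIC))
E
```

```text
(no output)
```

View pics/tc.png

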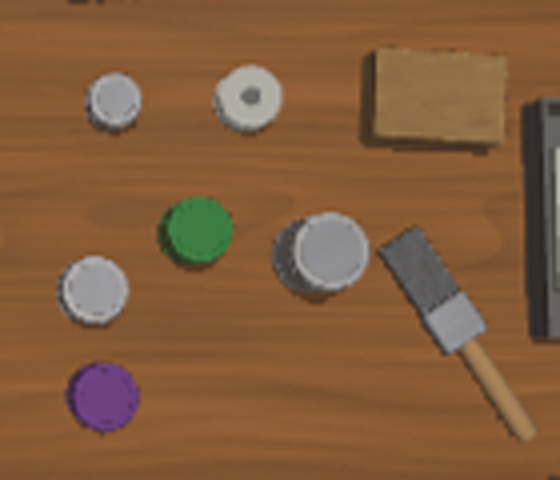

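View pics/cc.png

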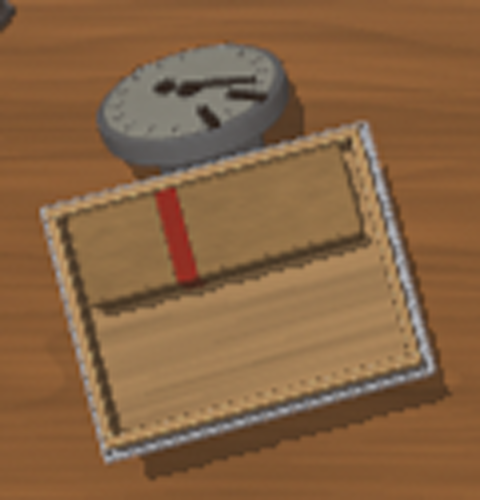

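```bash
python3 - <<'E'
from h import *
p,d=imaging.read_camera("top"); C=cloud("top",d)
s=imaging.silhouettes("top","crate_centre")[0]; 
P=C[(d>0)&(C[...,2]>.15)&(C[...,2]<.2)&(np.abs(C[...,0]-.58)<.17)&(np.abs(C[...,1]-.17)<.18)]
rc=cv2.minAreaRect(P[:,:2].astype(np.float32)); print(rc, s['score'])
ca=P[P[:,2]>.18]; rk=cv2.minAreaRect(ca[:,:2].astype(np.float32)); print('carton',rk,np.median(ca[:,2]))
# yaw
box=cv2.boxPoints(rc); e=[box[1]-box[0],box[2]-box[1]]; L=max(e,key=np.linalg.norm); y=L/np.linalg.norm(L)
if y[1]<0:y=-y
X=np.array([y[1],-y[0],0]); Y=np.array([y[0],y[1],0]); yaw=np.arctan2(X[1],X[0]); print('yaw',yaw)
n=X*np.cos(np.radians(40))+np.array([0,0,np.sin(np.radians(40))])
up=-X*np.sin(np.radians(40))+np.array([0,0,np.cos(np.radians(40))])
right=Y  # facing dial, viewer looks -x: right = +y
D={}
p2,d2=imaging.read_camera("scene"); C2=cloud("scene",d2)
# fit plane near dial
g=C2[200:232,322:346].reshape(-1,3); c0=np.median(g,0); 
U,S,V=np.linalg.svd(g-c0); print('n meas',V[2],n,'c0',c0)
px={'c':(272,352),'tip':(287,281),'Ao':(177,290),'Ai':(221,317),'Bo':(246,255),'Bi':(260,298)}
def un(rc):
    o,v=ray("scene",161+(rc[0]+.5)/5-.5,264+(rc[1]+.5)/5-.5); return o+v*((c0-o)@n)/(v@n)
W={k:un(v) for k,v in px.items()}
for k,w in W.items():
    q=w-W['c']; a,b=q@right,q@up; print(k,w.round(3),'r',np.hypot(a,b).round(4),'needle angle',(np.arctan2(a,b)+1.2).round(3))
E
```

```text
((0.5817432403564453, 0.16859188675880432), (0.22483426332473755, 0.25071707367897034), 15.61540699005127) 0.86
carton ((0.6077378988265991, 0.18216358125209808), (0.08082375675439835, 0.23102036118507385), 18.75423240661621) 0.18413494231797056
yaw 0.2725402151139545
n meas [-0.57475457 -0.79344059 -0.20027285] [0.73776997 0.20620291 0.64278761] c0 [0.73801222 0.2074773  0.08604388]
c [0.736 0.208 0.088] r 0.0 needle angle 1.2
tip [0.739 0.155 0.102] r 0.055 needle angle -0.046
Ao [0.696 0.181 0.143] r 0.0736 needle angle 0.99
Ai [0.714 0.192 0.119] r 0.0407 needle angle 0.965
Bo [0.722 0.144 0.125] r 0.0751 needle angle 0.321
Bi [0.729 0.172 0.108] r 0.0421 needle angle 0.286
```

```bash
python3 - <<'E'
from h import *
p,d=imaging.read_camera("top")
def un(cr,z):
    o,v=ray("top",115+(cr[1]+.5)/4-.5,140+(cr[0]+.5)/4-.5); return o+v*(z-o[2])/v[2]
K=[un(c,.170) for c in [(42,210),(359,126),(428,366),(108,453)]]
for i in range(4): print(K[i].round(4), np.linalg.norm(K[(i+1)%4]-K[i])[None].round(4), np.degrees(np.arctan2(*(K[(i+1)%4]-K[i])[[1,0]])).round(2))
c=np.mean(K,0); print(c)
# optimise
from scipy.optimize import minimize
M=np.array([(95,125),(95,-125),(-95,-125),(-95,125)])/1000
f=lambda q: sum(np.sum((q[:2]+R.from_euler('z',q[2]).as_matrix()[:2,:2]@m-k[:2])**2) for m,k in zip(M,K))
q=minimize(f,[c[0],c[1],.27],method='Nelder-Mead',options=dict(xatol=1e-6,fatol=1e-10)).x; print('crate',q,np.sqrt(f(q)/4))
A=R.from_euler('z',q[2]).as_matrix()
im=cv2.resize(p,None,fx=4,fy=4,interpolation=cv2.INTER_CUBIC)
def poly(x0,x1,y0,y1,z,col):
    Q=np.array([(x0,y0,0),(x0,y1,0),(x1,y1,0),(x1,y0,0)])/1000@A.T+[q[0],q[1],z]
    r=proj("top",Q); cv2.polylines(im,[np.int32((r[:,::-1]+.5)*4-.5)],True,col,1)
poly(-95,95,-125,125,.17,(0,255,0)); poly(-87,11,-117,117,.133,(255,0,0)); poly(11,83,-117,117,.183,(0,0,255))
cv2.imwrite("pics/ov.png",im[440:960,540:1060])
for n in ("bay","crate_centre"):
    o,v=ray("top",*imaging.mark_of("top",n)[0]['point']); z=.133; print(n,(o+v*(z-o[2])/v[2]))
print('bay model',A@[-.038,0,0]+[q[0],q[1],.133], arm.get_obs()['t'])
E
```

```text
[0.6223 0.31   0.17  ] [0.252] -74.72
[0.6887 0.0669 0.17  ] [0.1933] -163.76
[0.5031 0.0129 0.17  ] [0.2517] 105.41
[0.4362 0.2556 0.17  ] [0.1939] 16.31
[0.56258198 0.16134931 0.17      ]
crate [0.56258205 0.16134925 0.27384392] 0.002360793141885157
bay [0.53175421 0.16645987 0.133     ]
crate_centre [0.5664758  0.16160038 0.133     ]
bay model [0.52599798 0.15107276 0.133     ] 1.3
```

View pics/ov.png

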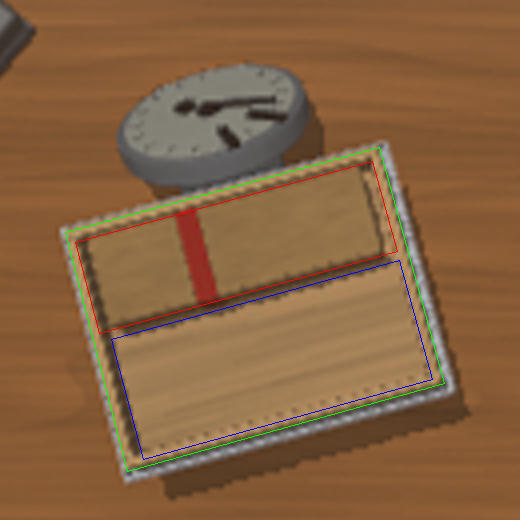

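```bash
cat >> h.py <<'E'
def go(x,y,z,jaw=None):
    o=arm.get_obs(); A=R.from_quat(o['tool_rot']).as_matrix()
    s=A.T@(np.array([x,y,z])-o['tcp_pos'])*1000
    print('t',o['t'],'tcp',o['tcp_pos'].round(4),'axes x',A[:,0].round(3),'y',A[:,1].round(3),'F',o['force'].round(1),'grip',round(o['grip_width']*88,1))
    t=None
    if jaw is not None:
        v=A.T@np.array([np.cos(jaw),np.sin(jaw),0]); t=np.degrees(np.arctan2(v[2],v[1])); t=(t+90)%180-90
    print('shift',s.round(1),'turn',t, 'j6',o['joints'][5])
E
python3 -c "
from h import *
go(.461,-.172,.16,.274+np.pi/2)"
```

```text
t 1.3 tcp [ 0.172  -0.5748  0.2226] axes x [-0.  0. -1.] y [ 0.287 -0.958 -0.   ] F [-0.   0.7 -0.8] grip 87.9
shift [  62.7 -303.  -392.3] turn 0.9616320996988179 j6 -0.11508836052844061
```

```bash
python3 -m pendant '[[[5,-29,-38,0.1,75],[10,-59,-76,0.2,75],[15,-88,-114,0.3,75],[20,-117,-152,0.5,75],[25,-147,-190,0.6,75],[30,-176,-228,0.7,75],[35,-205,-266,0.8,75],[40,-234,-304,1,75]]]' 20; python3 -c "
from h import *
go(.461,-.172,.16,.274+np.pi/2)"
```

```text
t: 2.1
tcp_pos: [0.3971, -0.2619, 0.1828]
tool_rot: [0.701, 0.096, -0.7, 0.096]
force: [0.8, -1.0, 0.2]
grip_width: 0.855
t 2.1 tcp [ 0.3971 -0.2619  0.1828] axes x [ 0.001 -0.    -1.   ] y [ 0.27  -0.963  0.001] F [ 0.8 -1.   0.2] grip 75.2
shift [ 22.8 -69.4 -85.7] turn -0.06226536043072883 j6 0.5693534788631731
```

```bash
python3 -m pendant '[[[10,-25,-31,0,75],[16,-46,-57,0,75],[21,-60,-75,0,75],[23,-67,-83,0,75],[23,-69,-86,0,75],[23,-69,-86,0,75],[23,-69,-86,0,75],[23,-69,-86,0,75]]]'; python3 - <<'E'
from h import *
o=arm.get_obs(); p,d=imaging.read_camera("wrist"); cv2.imwrite("pics/w1.png",p)
C=cloud("wrist",d,o)
for s in imaging.silhouettes("wrist","tin_medium"):
    m=s['mask']&(d>0);P=C[m]
    zt=np.percentile(P[:,2],95);T=P[P[:,2]>zt-.005];c,r=cv2.minEnclosingCircle(T[:,:2].astype(np.float32))
    print(s['score'],np.round(s['point']),zt,c,r)
go(.461,-.172,.021,.274+np.pi/2)
E
```

```text
t: 2.9
tcp_pos: [0.461, -0.1733, 0.16]
tool_rot: [0.701, 0.095, -0.7, 0.096]
force: [0.2, 0.2, -0.4]
grip_width: 0.855
0.95 [260. 236.] 0.06186260927372032 (0.3814804255962372, -0.1794692575931549) 0.024678967893123627
0.83 [193. 251.] 0.06237169020856816 (0.45908641815185547, -0.17405791580677032) 0.0270419679582119
0.56 [167. 359.] 0.062366150570324 (0.5086787343025208, -0.2606007754802704) 0.02707214467227459
t 3.0 tcp [ 0.4611 -0.1731  0.16  ] axes x [ 0.001 -0.001 -1.   ] y [ 0.268 -0.963  0.001] F [-0.1  0.5  0.4] grip 75.1
shift [ 1.39e+02 -1.20e+00 -1.00e-01] turn -0.13600563469509552 j6 0.7999788257394277
```

View pics/w1.png

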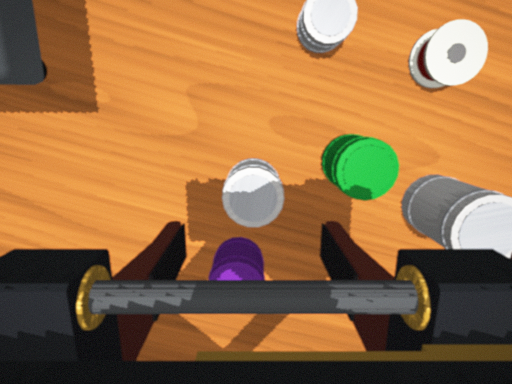

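The wrist picture shows the plain metal tin_medium at column 251, row 193, centred between the fingers. The green look-alike at (360,165) and the purple one at (236,260) are clear of the finger paths.

```bash
python3 -m pendant '[[[35,0,0,0,75],[70,0,0,0,75],[100,0,0,0,75],[122,0,0,0,75],[134,0,0,0,75],[139,0,0,0,75],[139,0,0,0,75],[139,0,0,0,75]]]' && python3 -m pendant '[[[0,0,0,0,65],[0,0,0,0,55],[0,0,0,0,45],[0,0,0,0,40],[0,0,0,0,40],[0,0,0,0,40],[0,0,0,0,40],[0,0,0,0,40]]]' 20; python3 -c "
from h import *
go(.526,.151,.26,.274+np.pi/2)"
```

```text
t: 3.8
tcp_pos: [0.4619, -0.1736, 0.0218]
tool_rot: [0.701, 0.095, -0.7, 0.096]
force: [1.0, 0.6, 0.6]
grip_width: 0.855
t: 4.6
tcp_pos: [0.4622, -0.1737, 0.0224]
tool_rot: [0.702, 0.095, -0.7, 0.096]
force: [-1.3, 0.8, 7.7]
grip_width: 0.61
t 4.6 tcp [ 0.4622 -0.1737  0.0224] axes x [ 0.003 -0.002 -1.   ] y [ 0.268 -0.963  0.002] F [-1.3  0.8  7.7] grip 53.6
shift [-238.  -295.1 -149.1] turn -0.13783856736273492 j6 0.7999929626083012
```

```bash
python3 -m pendant '[[[-20,0,0,0,40],[-60,0,0,0,40],[-105,0,0,0,40],[-150,0,0,0,40],[-190,0,0,0,40],[-220,0,0,0,40],[-238,0,0,0,40],[-238,0,0,0,40]]]'; python3 -c "
from h import *
go(.526,.151,.26,.274+np.pi/2)"
```

```text
t: 5.4
tcp_pos: [0.4629, -0.174, 0.2628]
tool_rot: [0.703, 0.094, -0.698, 0.098]
force: [0.9, 0.1, -1.4]
grip_width: 0.609
t 5.4 tcp [ 0.4629 -0.174   0.2628] axes x [ 0.008 -0.004 -1.   ] y [ 0.268 -0.963  0.006] F [ 0.9  0.1 -1.4] grip 53.6
shift [   1.9 -296.2 -148. ] turn -0.13681807738646512 j6 0.7999863376804647
```

```bash
python3 -m pendant '[[[0,-30,-15,0,40],[0,-68,-34,0,40],[0,-110,-55,0,40],[0,-150,-75,0,40],[0,-190,-95,0,40],[1,-230,-115,0,40],[1,-260,-130,0,40],[2,-280,-140,0,40]]]'&& python3 -m pendant '[[[0,-10,-5,0,40],[0,-16,-8,0,40],[0,-16,-8,0,40],[0,-16,-8,0,40],[0,-16,-8,0,40],[0,-16,-8,0,40],[0,-16,-8,0,40],[0,-16,-8,0,40]]]'; python3 - <<'E'
from h import *
o=arm.get_obs(); p,d=imaging.read_camera("wrist"); cv2.imwrite("pics/w2.png",p)
p,d=imaging.read_camera("scene"); cv2.imwrite("pics/s2.png",cv2.resize(p[100:260,200:400],None,fx=4,fy=4))
go(.526,.151,.16,.274+np.pi/2)
E
```

```text
t: 6.2
tcp_pos: [0.5217, 0.1357, 0.2579]
tool_rot: [0.702, 0.095, -0.699, 0.098]
force: [-0.6, 0.4, -2.1]
grip_width: 0.611
t: 7.0
tcp_pos: [0.5251, 0.1529, 0.258]
tool_rot: [0.702, 0.095, -0.699, 0.098]
force: [0.2, -0.4, -1.5]
grip_width: 0.616
t 7.1 tcp [0.5251 0.1531 0.2579] axes x [ 0.005 -0.004 -1.   ] y [ 0.27  -0.963  0.005] F [-1.  -0.7 -2. ] grip 53.9
shift [97.9  1.8  0. ] turn -0.037799905672500245 j6 1.4596213626755734
```

View pics/w2.png

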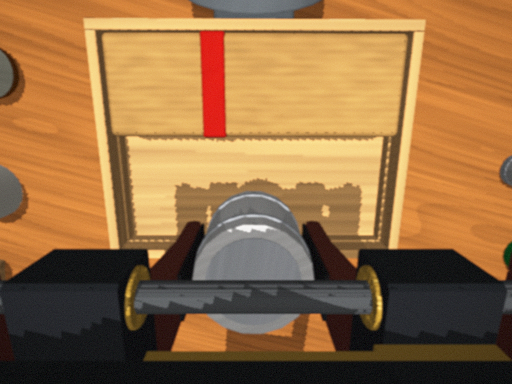

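View pics/s2.png

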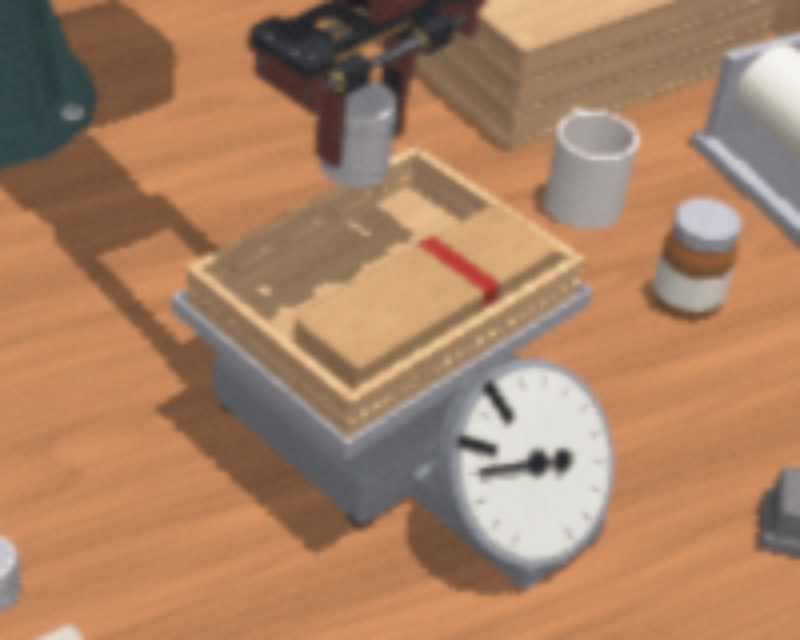

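The tin hangs over the empty bay (shadow in the bay, carton and red ribbon beyond). I'll lower it slowly until the sinking pan carries its weight.

```bash
python3 -m pendant '[[[20,1,0,0,40],[40,1,0,0,40],[58,1,0,0,40],[72,1,0,0,40],[82,1,0,0,40],[88,1,0,0,40],[91,1,0,0,40],[93,1,0,0,40]]]'&& python3 -m pendant '[[[2,0,0,0,40],[4,0,0,0,40],[6,0,0,0,40],[8,0,0,0,40],[10,0,0,0,40],[12,0,0,0,40],[12,0,0,0,40],[12,0,0,0,40]]]'; python3 - <<'E'
from h import *
p,d=imaging.read_camera("scene"); cv2.imwrite("pics/s3.png",cv2.resize(p[100:260,200:400],None,fx=4,fy=4))
go(.526,.151,.145,.274+np.pi/2)
E
```

```text
t: 7.9
tcp_pos: [0.5262, 0.1519, 0.1651]
tool_rot: [0.702, 0.095, -0.699, 0.098]
force: [-0.3, 0.6, -1.3]
grip_width: 0.615
t: 8.7
tcp_pos: [0.5261, 0.1518, 0.153]
tool_rot: [0.702, 0.095, -0.699, 0.098]
force: [-0.9, 0.2, -1.5]
grip_width: 0.614
t 8.75 tcp [0.5262 0.1518 0.1531] axes x [ 0.005 -0.004 -1.   ] y [ 0.27  -0.963  0.005] F [ 0.8 -1.4 -0.9] grip 53.8
shift [8.1 0.7 0.4] turn -0.035421622891817606 j6 1.4582083848915839
```

View pics/s3.png

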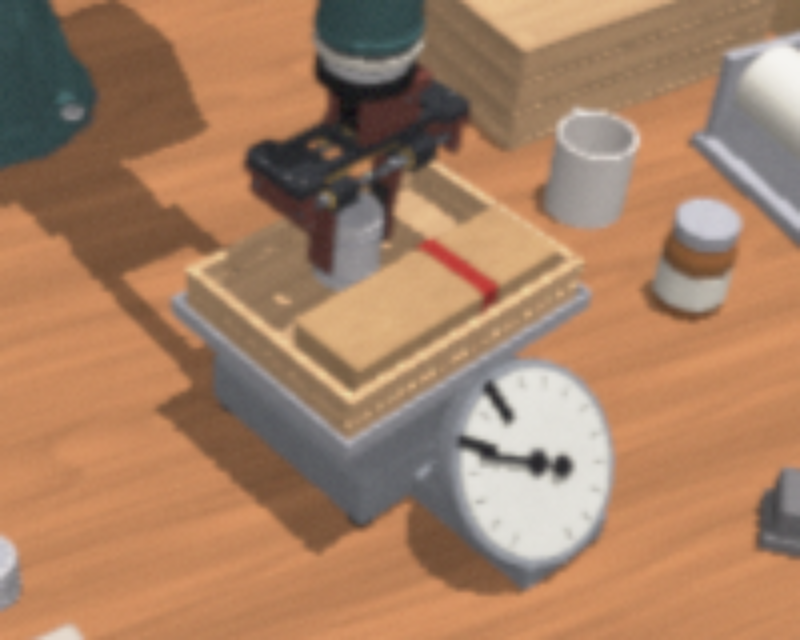

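The tin is on the floor and the needle has begun to move (now at about the lower bar). I'll lower 5 mm more, then release.

```bash
python3 -m pendant '[[[1,0,0,0,40],[2,0,0,0,40],[3,0,0,0,40],[4,0,0,0,40],[5,0,0,0,40],[5,0,0,0,40],[5,0,0,0,40],[5,0,0,0,40]]]'&& python3 -m pendant '[[[0,0,0,0,55],[0,0,0,0,56],[0,0,0,0,57],[0,0,0,0,58],[0,0,0,0,60],[0,0,0,0,64],[0,0,0,0,68],[0,0,0,0,72]]]'; python3 - <<'E'
from h import *
p,d=imaging.read_camera("scene"); cv2.imwrite("pics/s4.png",cv2.resize(p[100:260,200:400],None,fx=4,fy=4))
go(.526,.151,.30,.274+np.pi/2)
E
```

```text
t: 9.55
tcp_pos: [0.5262, 0.1518, 0.1481]
tool_rot: [0.702, 0.095, -0.699, 0.098]
force: [-0.2, 1.3, 0.3]
grip_width: 0.616
t: 10.35
tcp_pos: [0.5262, 0.1518, 0.1481]
tool_rot: [0.702, 0.095, -0.699, 0.098]
force: [-0.0, 0.2, 1.1]
grip_width: 0.81
t 10.4 tcp [0.5262 0.1518 0.1481] axes x [ 0.005 -0.004 -1.   ] y [ 0.27  -0.963  0.005] F [-0.9  0.2 -0.5] grip 71.6
shift [-151.9    1.5   -0.2] turn -0.03875676145116813 j6 1.4582106195440874
```

View pics/s4.png

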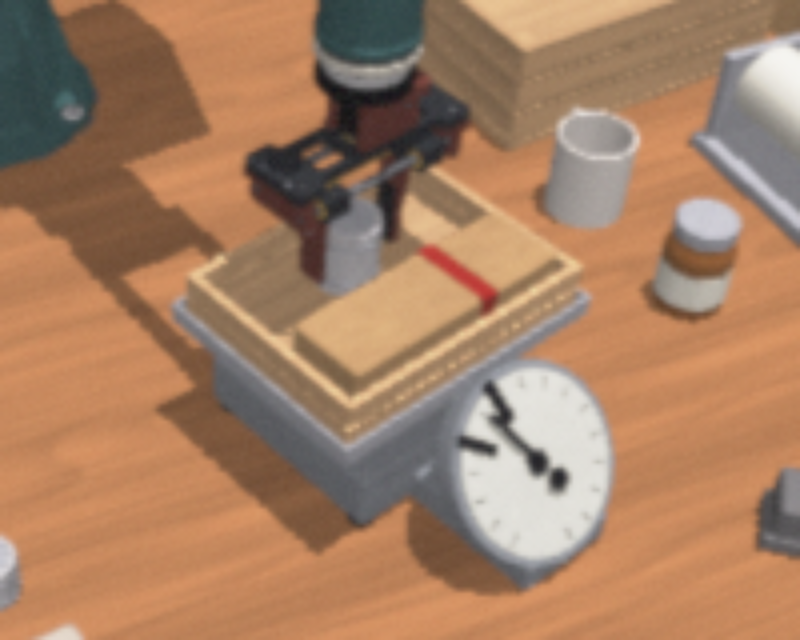

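```bash
python3 -m pendant '[[[-8,0,0,0,72],[-25,0,0,0,72],[-55,0,0,0,72],[-95,0,0,0,72],[-130,0,0,0,72],[-150,0,0,0,72],[-152,0,0,0,72],[-152,0,0,0,72]]]'; python3 - <<'E'
from h import *
p,d=imaging.read_camera("scene"); cv2.imwrite("pics/s5.png",cv2.resize(p[180:250,300:370],None,fx=8,fy=8,interpolation=cv2.INTER_CUBIC))
cv2.imwrite("pics/s5b.png",cv2.resize(p[100:260,200:400],None,fx=4,fy=4))
print(arm.get_obs()['t'])
E
```

```text
t: 11.2
tcp_pos: [0.5254, 0.1524, 0.3004]
tool_rot: [0.703, 0.095, -0.699, 0.098]
force: [0.1, -0.2, 0.0]
grip_width: 0.819
11.25
```

View pics/s5.png

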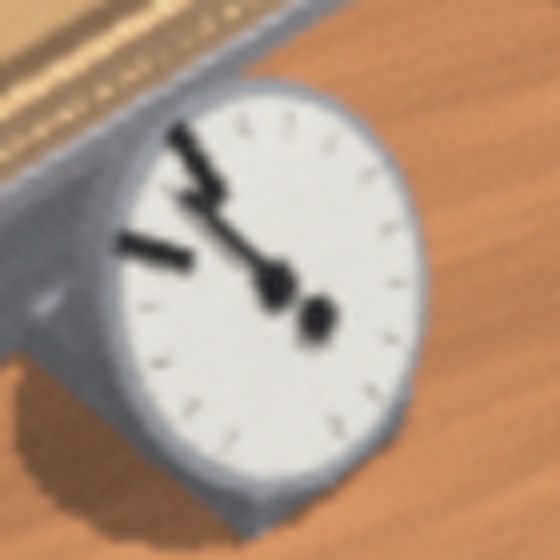

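View pics/s5b.png

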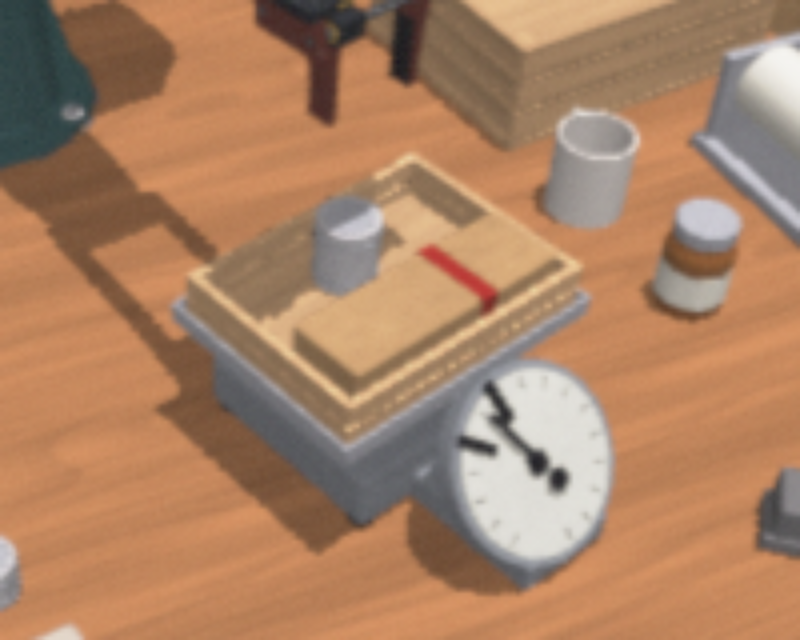

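```bash
python3 - <<'E'
from h import *
yaw=.274;X=np.array([np.cos(yaw),np.sin(yaw),0]);Y=np.array([-np.sin(yaw),np.cos(yaw),0]);Z=np.array([0,0,1.])
a=np.radians(40);n=X*np.cos(a)+Z*np.sin(a);up=-X*np.sin(a)+Z*np.cos(a)
px={'tip':(195,185),'Ao':(130,178),'Ai':(195,220),'Bo':(242,120),'Bi':(262,190)}
c0=np.array([.738,.2075,.086])
for dz in (0,.004,.008):
  cw=c0+n*dz
  def un(rc):
    o,v=ray("scene",180+(rc[0]+.5)/8-.5,300+(rc[1]+.5)/8-.5); return o+v*((cw-o)@n)/(v@n)
  W={k:un(v)-un((287,277)) for k,v in px.items()}
  print(dz,{k:(round(float(np.hypot(q@Y,q@up)),4),round(float(np.arctan2(q@Y,q@up)+1.2),3)) for k,q in W.items()})
for c in ("needle_tip","bars_mid","dial_centre"): 
    imaging.read_camera("scene"); print(c,imaging.mark_of("scene",c)[:1])
# face outline ellipse check of centre: project model rim r=.08
print(arm.get_obs()['t'])
p,d=imaging.read_camera("scene"); im=cv2.resize(p,None,fx=8,fy=8,interpolation=cv2.INTER_CUBIC)
# precise: dial centre from rim: fit by model, c0 = best; draw
th=np.linspace(0,2*np.pi,73)
for r,col in((.08,(0,255,0)),(.06,(255,0,0))):
    Q=c0+r*(np.cos(th)[:,None]*up+np.sin(th)[:,None]*Y); q=proj("scene",Q)
    cv2.polylines(im,[np.int32((q[:,::-1]+.5)*8-.5)],True,col,1)
cv2.imwrite("pics/s6.png",im[1440:2000,2400:2960])
E
```

```text
0 {'tip': (0.0557, 0.778), 'Ao': (0.075, 1.008), 'Ai': (0.044, 1.016), 'Bo': (0.0762, 0.336), 'Bi': (0.0428, 0.336)}
0.004 {'tip': (0.0555, 0.778), 'Ao': (0.0747, 1.008), 'Ai': (0.0438, 1.016), 'Bo': (0.0759, 0.336), 'Bi': (0.0426, 0.336)}
0.008 {'tip': (0.0553, 0.778), 'Ao': (0.0744, 1.008), 'Ai': (0.0436, 1.016), 'Bo': (0.0756, 0.336), 'Bi': (0.0424, 0.336)}
needle_tip [{'point': [203.3, 322.7], 'score': 0.44}]
bars_mid [{'point': [202.6, 321.1], 'score': 0.64}]
dial_centre [{'point': [213.4, 334.2], 'score': 0.69}]
11.55
```

View pics/s6.png

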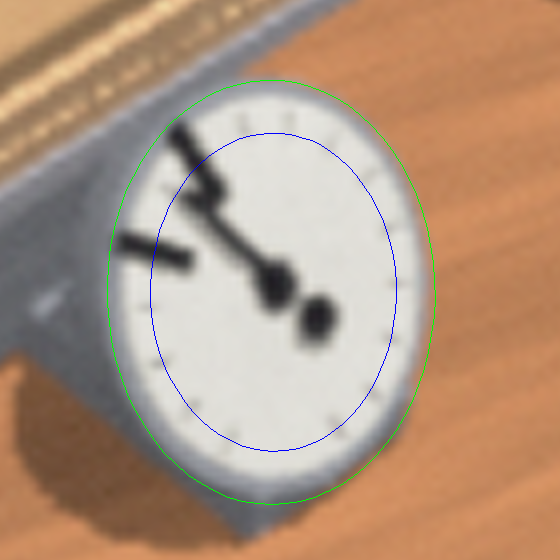

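```bash
python3 -c "
from h import *
go(.735,.206,.26,.274+np.pi/2)"
```

```text
t 11.6 tcp [0.525  0.1523 0.2993] axes x [ 0.004 -0.004 -1.   ] y [ 0.27  -0.963  0.005] F [-0.4 -0.2 -0.2] grip 71.8
shift [  39.9    4.8 -216.6] turn -0.041932180038543265 j6 1.4577575099753843
```

```bash
python3 -m pendant '[[[0,0,-25,0,72],[5,1,-60,0,72],[12,2,-100,0,72],[22,3,-140,0,72],[30,4,-175,0,72],[36,5,-203,0,72],[40,5,-216,0,72],[40,5,-217,0,72]]]'; python3 - <<'E'
from h import *
o=arm.get_obs(); p,d=imaging.read_camera("wrist"); cv2.imwrite("pics/w3.png",p)
print(o['tcp_pos'],o['qd'].round(3), proj("wrist",[.738,.2075,.086],o))
E
```

```text
t: 12.4
tcp_pos: [0.7363, 0.2061, 0.2574]
tool_rot: [0.701, 0.095, -0.7, 0.098]
force: [0.1, -1.0, 0.3]
grip_width: 0.822
[0.73633054 0.20609104 0.25744858] [ 0.001 -0.028  0.01  -0.002  0.025  0.   ] [[177.04895688 250.70462721]]
```

View pics/w3.png

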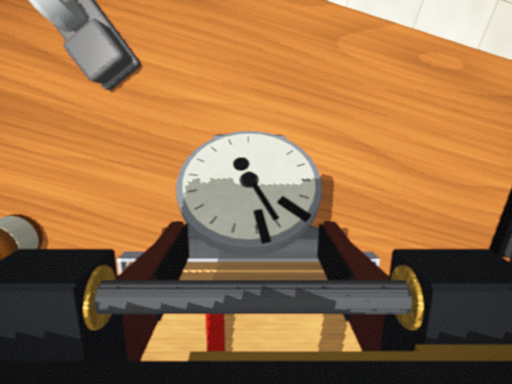

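```bash
python3 - <<'E'
import cv2
p=cv2.imread("pics/w3.png"); cv2.imwrite("pics/w3c.png",cv2.resize(p[160:250,210:330],None,fx=6,fy=6,interpolation=cv2.INTER_CUBIC))
E
```

```text
(no output)
```

View pics/w3c.png

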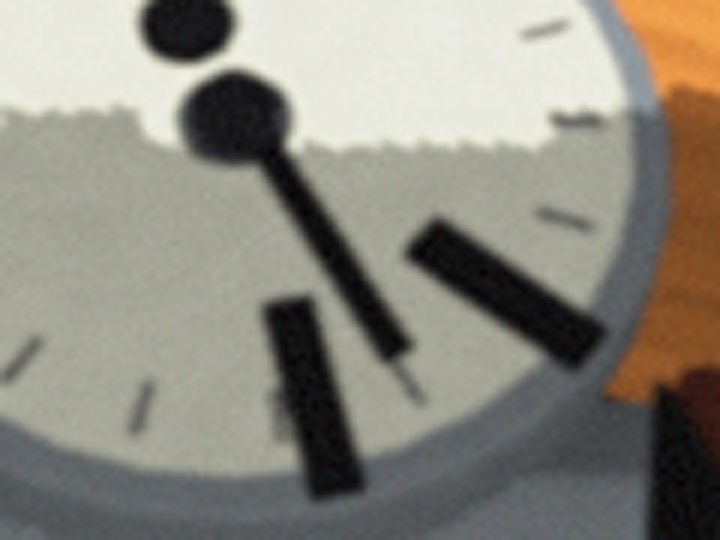

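```bash
python3 - <<'E'
from h import *
o0=arm.get_obs()
yaw=.274;X=np.array([np.cos(yaw),np.sin(yaw),0]);Y=np.array([-np.sin(yaw),np.cos(yaw),0]);Z=np.array([0,0,1.])
a=np.radians(40);n=X*np.cos(a)+Z*np.sin(a);up=-X*np.sin(a)+Z*np.cos(a)
c0=np.array([.738,.2075,.086])
def un(c,r):
    o,v=ray("wrist",160+(r+.5)/6-.5,210+(c+.5)/6-.5,o0); w=o+v*((c0-o)@n)/(v@n)-c0; return np.array([w@Y,w@up])
for k,s in {'needle':((268,150),(398,352)),'A':((288,300),(337,492)),'B':((425,237),(592,348))}.items():
    q=un(*s[1])-un(*s[0]); print(k,np.arctan2(q[0],q[1])+1.2,np.hypot(*q))
p,d=imaging.read_camera("top"); cv2.imwrite("pics/top9.png",p); print(arm.get_obs()['t'])
go(.55,-.05,.32)
E
```

```text
needle 0.7336544860744996 0.046859925620788626
A 1.0015972777649425 0.03645236844729882
B 0.333563101537124 0.034470528126088876
12.5
t 12.5 tcp [0.735  0.2059 0.2591] axes x [ 0.002 -0.005 -1.   ] y [ 0.27  -0.963  0.005] F [0.1 0.  0.8] grip 72.2
shift [-60.2 196.7 247.2] turn None j6 1.482864338155555
```

View pics/top9.png

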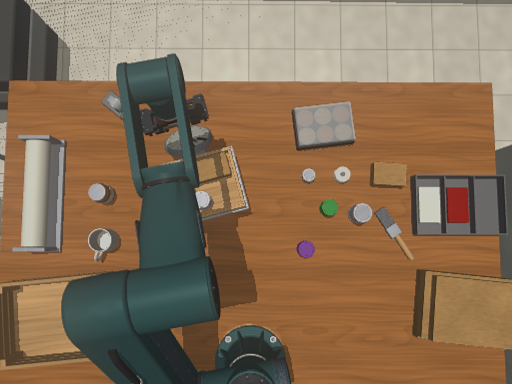

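```bash
python3 - <<'E'
from h import *
print(arm.get_obs()['force'], arm.sign_off())
E
```

```text
the job is handed in; nothing more can be done
[0.09181548 0.04727588 0.83673754] None
```

I stood tin_medium (180 g) upright in the crate's empty bay and handed the job in at about 12.5 s. That tin alone was enough: at the start the needle read about -0.05 rad, and the middle between the bars about 0.64 rad. I lowered the tin until the pan carried most of its weight, let go, and moved clear.

- **Needle:** A close wrist-camera view taken 2 s after release shows the needle at about 0.73 rad, between bars centred at about 0.33 and 1.00 rad. That is 0.07 rad from the middle, against a limit of 0.25.
- **Disagreement:** The coarser scene camera gave about 0.78 rad, with the needle looking close to the upper bar. It still read inside the bars, and I took the sharper close view as the better one.
- **Other things:** In the last top picture the small and large tins, both look-alikes and the bystanders are where they started. The gripper was open and clear of everything.

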